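# Pull the dust filter for inspection

### The arm

A 6-joint arm with a two-finger parallel gripper is mounted at the origin on the work surface. World frame = base frame: x ahead of the robot, y to its left, z up, the work surface at z = 0. Lengths are in mm, angles in rad, forces in N, time in s.
With the tool pointing down it reaches from about 300 to 775 mm from the base axis. Payload 14.6 kg.
Tool frame: the origin (TCP) lies at the very end of the fingers, on their centre line; the grasp point (between the pads) lies 19 mm behind it; z points along the fingers, y is the line along which they close (so a half turn about z gives the same grasp; the last joint's range is limited). The gripper opens to 94 mm and grips with 3 to 60 N. Pads are 16 mm wide; open, the fingers measure 119 mm over their backs; the gripper's body (75 mm by 177 mm) begins 78 mm behind the grasp point.
Start: joints at [-1.228, 0.3, 1.521, -0, 1.321, -0.067], TCP at [219.126, -504.453, 205.446] pointing down, gripper open.
Joint ranges: [-3.03, 3.03], [-0.79, 2.21], [0.23, 2.52], [-1.04, 4.18], [0, 3.07], [-2.55, 2.55]. Speed limits (rad/s): [2.22, 2.22, 2.57, 3.14, 3.14, 3.14].

### API

Orientations are given as [roll, pitch, yaw] about the fixed x, y, z axes, in that order (R = Rz(yaw) Ry(pitch) Rx(roll)).
In Python, from cell import manip, camera, get_calibration gives the robot as it stands. The module is installed in compiled form; this text tells all that it offers.
- The arm moves only by the tool jog_arm, never from a script. Its argument "plan" is one flat list of numbers, 6 for each row, row after row: the shift along the world's x, y, z in m, then the turn, a rotation vector about the world's x, y, z in degrees. A call has 1 to 20 rows; each row is the pose to reach, as a shift and turn from the pose commanded when the call began; what a row does not reach only later rows make up. A row lasts 1/10 s, in which the tool goes at most 50 mm and 8.59 degrees, less where a joint would pass 70% of its speed; a pose out of reach is approached as far as the arm can. A call with a gripper value outside its range is refused whole. "claw" is the finger opening in m, from 0 to 0.094, set as the call begins (left out, the last holds). The fingers move at their own pace and stop on an object; "force" is the grip in N (left out, the last holds). Time passes only in rows, so rows that repeat a pose let the fingers close. It gives the time, the measured TCP pose, the force, the opening and the grip force at its end, in the units of the state.
- manip.read_state(): the state, without advancing time (a new reading comes with each control period).
- camera(name): name is "scene" or "top" or "wrist"; returns (picture, depth): 400x640x3 uint8, red, green, blue; 400x640 float32, mm along the optical axis (not along the pixel's ray), 0 where there is no reading.
- get_calibration(name): a dict with "fx", "fy", "cx", "cy" (pixels), "k1" (the pictures are not rectified: a ray, as slopes to the right and down, at radius r is drawn at 1 + k1 r^2 times it, then the intrinsics apply), "origin" and "attitude" of the camera in the world. Camera axes: x right, y down, z forward; pixel columns grow to the right and rows downward; lengths in mm; the calibration is good to about 2 mm. A picture is of the moment at which its call begins: read the wrist's pose just before it. get_calibration takes no time and is no camera call; for the wrist camera it gives the pose at the moment of the call.
- manip.sign_off(): hands the job in; it is judged then, once.
The state is a dict: "clock": time; "joints": joint angles; "qd": joint speeds; "effort": joint torques, N m; "eef_pos": TCP position; "eef_rot": TCP orientation; "wrist_force": force on the tool from outside, world axes, zero at the start; "moment": the same for the moment, N m; "finger_gap": finger opening in mm; "finger_force": force on a finger pad.
Only numpy, scipy, OpenCV 4.12 (cv2) and the standard library are available. Lean on these libraries where they do the work, as an engineer would, in place of code of your own. Each camera call takes 0.05 s, during which the arm holds its last target. There are 200 camera calls.

### The job

Push the red service plug fully home in the square socket of the dust-filter housing, then swing the yellow cover flap right up and leave it standing open, draw the hidden filter plate straight up out of the housing and carry it to the light panel. Finish still holding the filter in the gripper, upright and still over the middle of the panel, about 10 cm clear above it. The mallet, mosaic piece, chisel and bowl stay where they are.

Things in the scene. Friction and masses are not known exactly. Their poses are not given: they have to be found in the camera images.
- unit: Green dust-filter housing fixed on the bench: open box 130 (x) x 160 (y) x 100 mm tall, walls and floor 6 mm; grey socket block 80 x 84 x 100 mm on its +y side (centre y +122 mm), 30 mm pipe stub on its -y side. Origin: centre of the box's underside; z up, yaw varies. Black guides inside, up to 56 mm above the bench, hold the filter; 66 mm free for fingers either side of it in y.
- socket (a point): Centre of the mouth of the square socket hole in the top face of the grey block, 100 mm above the bench, axes as the housing. The hole is 27 x 27 mm, sides parallel to the housing's x and y, 32 mm deep, straight down.
- plug: Loose service plug, 80 g, upright on the bench: square steel key 24 x 24 x 28 mm (lowest 4 mm: 22 x 22), square red head on it 34 x 34 x 45 mm; 73 mm in all, faces along its own x and y. Origin: centre of the key's underside; z up. Fits in any quarter turn; fully home, the head rests on the grey block and the origin is 28 mm below the socket mouth.
- flap (a joint): Angle of the yellow cover flap in rad: 0 shut (level), growing as its free edge swings up, pi/2 upright, stop at 1.75. It may start a little ajar. The hinge is stiff: the flap stays where it is left, and about 1 to 3 N at the handle moves it.
- flap_hinge (a point): Middle of the flap's hinge line, along the housing's y on the box's far (+x) top edge, 100 mm above the bench. The flap, a plate 130 x 156 x 8 mm with its lower face at hinge height, reaches from here to the housing's -x edge when shut. Axes turn with the flap; shut, they are the housing's.
- flap_handle (a point): Centre of the flap's black grip bar, 14 mm thick, 36 mm long along the housing's y, on one central 12 mm post on the outer face, 22 mm from the free edge, bar centre 35 mm off the face. In flap axes at x -108, z +43 mm from the hinge; opening swings it up and towards the housing's +x at 116 mm radius. Pinched over its two ends it can turn between the fingers.
- filter: Loose filter plate, 180 g, upright in the housing under the flap: frame 96 (x) x 16 (y) x 65 mm tall with pleated paper faces, orange tab 34 (x) x 16 (y) x 22 mm on its top middle; 87 mm in all. Origin: centre of its underside, at the start 6 mm above the bench at the box centre; axes as the housing, z up. It slides straight up and out, with 1.5 to 2 mm play.
- filter_tab (a point): Centre of the filter's orange tab, 76 mm above the filter's underside; at the start 82 mm above the bench (18 mm below the box rim). Tab top at 93 mm.
- panel: Light panel lying fixed on the bench, 140 x 140 x 12 mm, glowing white top in an aluminium frame. Origin: centre of its underside, on the bench.
- mallet: Bystander: mallet standing on its round steel head (68 mm diameter, 72 mm tall), wooden handle up to 214 mm. Origin: centre of its underside.
- mosaic: Bystander: loose mosaic piece lying flat, 100 x 130 x 18 mm, dark and cream stones. Origin: centre of its underside.
- chisel: Bystander: steel chisel lying flat, about 178 mm long along its y, 12 mm thick. Origin: underside of the bar's middle.
- bowl: Bystander: white ceramic bowl, 90 mm wide, 45 mm tall. Origin: centre of its underside.
There are look-alikes about, which are no part of the job. Leave any purple look-alike of the plug alone. Leave any pink or purple look-alike of the panel alone.

How it is judged (in metres and radians):
On the way, in this order (a step that is already met when the one before it is completed fails the run):
1. the plug is fully home in the socket (z of plug in the frame of socket below -0.022 m and horizontal distance between plug and socket below 0.005 m and angle between plug's own z axis and vertical below 0.1 rad), for 0.2 s.
2. with the plug in, the flap stands open (all of step 1 and value of joint flap above 1.2 rad), for 0.2 s.
3. with plug in and flap open, the filter is lifted clear above the housing rim (all of step 2 and z of filter in the frame of unit above 0.105 m), for 0.1 s.
At the end, for the whole second after the job is handed in: Plug 22+ mm deep in the socket, within 5 mm of centre and upright; flap beyond 1.2 rad; fingers hold the filter still, upright within 0.2 rad, its centre within 45 mm of the panel's, its underside 50 to 170 mm above the panel top, touching neither panel, housing nor plug (all of step 2 and horizontal distance between filter and panel below 0.045 m and z of filter in the frame of panel between 0.062 and 0.182 m and angle between filter's own z axis and vertical below 0.2 rad and linear speed of filter below 0.03 m/s and contact force between filter and the fingers above 1 N and contact force between filter and panel below 0.1 N and contact force between filter and unit below 0.1 N and contact force between filter and plug below 0.1 N); the arm keeps its last pose, push and grip.
It fails at once if the mallet is moved more than 30 mm or tipped (distance of mallet from where it was at the start of the episode above 0.03 m or angle between mallet's own z axis and vertical above 0.5 rad).
It fails at once if the mosaic piece is moved more than 30 mm or tipped (distance of mosaic from where it was at the start of the episode above 0.03 m or angle between mosaic's own z axis and vertical above 0.5 rad).
It fails at once if the chisel is moved more than 30 mm or tipped (distance of chisel from where it was at the start of the episode above 0.03 m or angle between chisel's own z axis and vertical above 0.5 rad).
It fails at once if the bowl is moved more than 30 mm or tipped (distance of bowl from where it was at the start of the episode above 0.03 m or angle between bowl's own z axis and vertical above 0.5 rad).
It also fails if it takes over 72 s, if anything falls off the work surface, if the arm or the gripper's body presses on something with over 40 N, if the wrist force passes 120 N, or if a joint passes its speed limit or range.

## Working session

There is one attempt and no reset: what is moved stays moved. The work goes in short steps, Python scripts to look and compute and a tool call to move; the robot and the scene stay as the last step left them, time stands still between calls to the robot, and variables do not carry over. Pictures are saved under pics/ and viewed, at most 10 in all, crops included, and the job is handed in when it is done.

Besides the shell and the picture viewer there is one more tool, called after "Emit:" as name(argument=value, ...) on one line, values as JSON. jog_arm: Moves the arm, as the interface text tells. Its arguments: {"type":"object","properties":{"plan":{"type":"array"},"claw":{"type":"number"},"force":{"type":"number"}},"required":["plan"]}

```bash
mkdir -p pics
cat > h.py <<'E'
import numpy as np, cv2, sys
from cell import manip, camera, get_calibration
from scipy.spatial.transform import Rotation as R
def att(c):
    a=np.array(c["attitude"],float)
    if a.shape==(3,3): return a
    return R.from_euler('xyz',a).as_matrix() if a.size==3 else R.from_quat(a).as_matrix()
def grab(n,save=None):
    c=get_calibration(n); p,d=camera(n)
    if save: cv2.imwrite(save,p[:,:,::-1])
    return c,p,d
def cloud(c,d):
    v,u=np.mgrid[:d.shape[0],:d.shape[1]].astype(float)
    x=(u-c["cx"])/c["fx"]; y=(v-c["cy"])/c["fy"]
    a,b=x.copy(),y.copy()
    for _ in range(8):
        s=1+c["k1"]*(a*a+b*b); a,b=x/s,y/s
    P=np.stack([a*d,b*d,d],-1)
    W=P@att(c).T+np.array(c["origin"]); W[d<=0]=np.nan
    return W
E
python3 - <<'E'
from h import *
for n in ("top","scene"):
    c,p,d=grab(n,f"pics/{n}0.png"); print(c); np.savez(f"{n}0.npz",p=p,d=d,W=cloud(c,d))
print(manip.read_state())
E
```

```text
{'fx': 478.05907067270044, 'fy': 478.05907067270044, 'cx': 316.8636890564783, 'cy': 197.40127320151754, 'k1': -0.060243013174611906, 'origin': array([ 399.08642742,  -15.269649  , 1702.68395142]), 'attitude': array([-3.04926779e+00, -1.48800585e-03, -1.55235803e+00])}
{'fx': 433.0192275202124, 'fy': 433.0192275202124, 'cx': 323.4721763670385, 'cy': 201.27943587184254, 'k1': -0.034548652962340165, 'origin': array([1593.95123657,  -61.38711039,  888.80273757]), 'attitude': array([-2.20329599,  0.01474861,  1.51658205])}
{'clock': 0.1, 'joints': array([-1.22760828e+00,  3.00439489e-01,  1.52153034e+00,  1.93084904e-06,
        1.32069073e+00, -6.65907996e-02]), 'qd': array([ 1.14151403e-03, -2.03301262e-03, -2.06097921e-03,  3.17619796e-04,
        2.35450949e-05, -1.57220258e-03]), 'effort': array([ 4.05109429e-03, -5.32631207e+01, -3.53281975e+01,  7.10032973e-02,
        2.34478764e-02, -1.05652928e-04]), 'eef_pos': array([ 219.04546175, -504.23851607,  204.92513034]), 'eef_rot': array([-3.14052724e+00, -7.29265014e-05,  4.09778331e-01]), 'wrist_force': array([-0.8909039 ,  0.49413982,  0.42367091]), 'moment': array([-0.01241361,  0.02184773, -0.01754035]), 'finger_force': 0.0, 'finger_gap': 94.34777412876214}
```

View pics/top0.png

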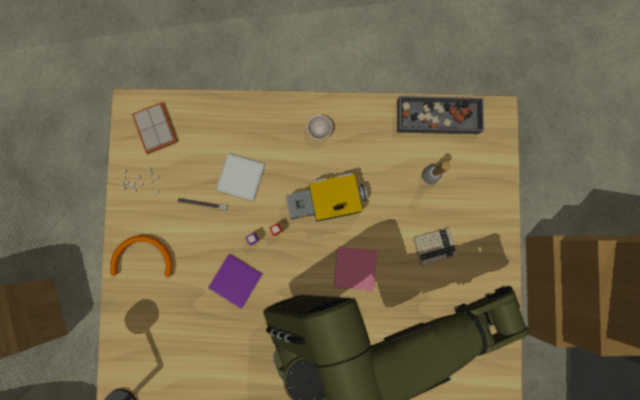

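View pics/scene0.png

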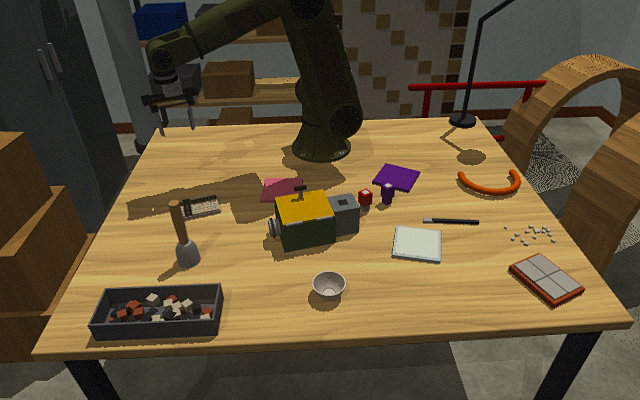

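The top view shows the plug at (276,229), the socket at (300,204), the yellow flap at (336,197) and the white panel at (242,177). The purple plug (252,238) and the purple and pink squares are the decoys. The mallet is at (430,174), the chisel at (203,204) and the bowl at (319,127).

Run:
```python
from h import *
z=np.load("top0.npz");p=z["p"];W=z["W"]
hsv=cv2.cvtColor(p,cv2.COLOR_RGB2HSV);H,S,V=[hsv[...,i].astype(int) for i in range(3)]
def rep(n,m,box,zr):
    u0,u1,v0,v1=box; k=np.zeros(m.shape,bool); k[v0:v1,u0:u1]=1
    k&=m&(W[...,2]>zr[0])&(W[...,2]<zr[1]); Q=W[k]
    r=cv2.minAreaRect(Q[:,:2].astype(np.float32)); print(n,len(Q),Q.mean(0).round(1),np.ptp(Q,axis=0).round(0),"z",np.percentile(Q[:,2],[5,50,95]).round(1),"rect",np.round(r[0],1),np.round(r[1],1),round(r[2],1))
    return Q
a=np.ones(H.shape,bool)
rep("plug top",(S>90)&((H<8)|(H>172)),(262,290,218,242),(60,90))
rep("plug all",(S>90)&((H<8)|(H>172)),(262,290,218,242),(20,90))
rep("flap",(H>18)&(H<32)&(S>150),(300,372,168,225),(80,140))
rep("handle",a,(300,372,168,225),(125,170))
rep("block",(S<80),(283,315,188,222),(90,110))
rep("panel",(S<60)&(V>120),(212,270,148,205),(5,25))
rep("unit all",a,(280,380,165,225),(85,125))
rep("mallet",a,(418,455,150,188),(60,230))
rep("bowl",a,(300,338,110,142),(20,60))
rep("chisel",V<110,(172,232,195,214),(4,30))
print(W[197:212,292:309,2].round(0).astype(int))
```

```text
plug top 46 [437.7 123.3  72.8] [34. 37. 17.] z [66.6 73.3 78.9] rect [438.2 124.4] [30.7 29.2] 27.9
plug all 50 [438.4 122.4  71. ] [35. 37. 36.] z [54.6 72.5 78.7] rect [438.4 124.2] [30.7 29.8] 27.6
flap 1733 [550.4 -75.8 111.8] [159. 175.  44.] z [104.1 111.9 119.9] rect [551.8 -76.3] [131.1 159.3] 12.8
handle 48 [511.8 -83.5 155.7] [17. 33. 14.] z [150.4 156.2 161.2] rect [512. -84.] [13.5 35.1] 12.0
block 534 [524.9  42.6  99.6] [92. 92. 19.] z [ 93.7  99.8 105.6] rect [524.8  43. ] [80.8 84.6] 12.0
panel 1440 [625.1 260.6  12.6] [169. 165.  19.] z [ 6.8 12.3 19. ] rect [625.9 261.5] [140.7 140.7] 74.2
unit all 2377 [546.4 -47.2 108.8] [161. 267.  39.] z [ 96.3 109.9 118.8] rect [547.6 -44.8] [136.4 267. ] 12.6
mallet 257 [ 642.8 -415.4  135.6] [ 53.  49. 159.] z [ 62.5 135.9 215.2] rect [ 643.6 -417.4] [50.5 41.9] 31.0
bowl 252 [810.4 -16.9  35.1] [90. 85. 33.] z [21.8 35.2 48.9] rect [804.5 -15.9] [86.8 86.5] 51.2
chisel 137 [528.4 407.1  11.5] [ 27. 147.  22.] z [ 6.1 11.2 17.8] rect [529.  408.2] [148.9  13.1] 82.2
[[ 98 100  94 101 103 103  95 101 101 100  97  91  97  98 1
[... 306 characters left out ...]
 99  73  64  67  68  64  66  71  72 101  99 106  96 100 106]
 [102 100  98  90  73  64  73  70  65  68  73  64 102 105  97 102  99]
 [101  98 103  93  71  73  70  63  66  68  68  73 102 102  97  91 101]
 [ 99  96 106  91  64  72  65  69  68  78  73  65 103 101 100 106  99]
 [ 96  95 102 104  77  66  72  72  61  68  76  67  97 102  93 105  98]
 [ 97 101 103  98  70  69  66  72  65  72  68  69  96 101  93  97  98]
 [102  96  98 100 100  65  61 107  99 102  95 101 101  93 102 100 103]
 [102  99  99 103  99 102 100 104 101  99  96 102 104 100 105  94  97]
 [ 98 101  95  98  96  97  98  97 103  97  95 106 100  99  99  95 105]
 [ 94 102 101 103  97  93  99  98  95  90 101 100 106 104 100  93  99]]
```

Emit:
jog_arm(plan=[0,0,0.06,0,0,20,0.219,0.628,0.055,0,0,94.5,0.219,0.628,0.055,0,0,94.5,0.219,0.628,0.055,0,0,94.5,0.219,0.628,0.055,0,0,94.5,0.219,0.628,0.055,0,0,94.5,0.219,0.628,0.055,0,0,94.5,0.219,0.628,0.055,0,0,94.5,0.219,0.628,0.055,0,0,94.5,0.219,0.628,0.055,0,0,94.5,0.219,0.628,0.055,0,0,94.5,0.219,0.628,0.055,0,0,94.5,0.219,0.628,0.055,0,0,94.5,0.219,0.628,0.055,0,0,94.5,0.219,0.628,0.055,0,0,94.5,0.219,0.628,0.055,0,0,94.5,0.219,0.628,0.055,0,0,94.5,0.219,0.628,0.055,0,0,94.5,0.219,0.628,0.055,0,0,94.5], claw=0.06, force=20)

```text
clock: 2.0
eef_pos: [438.0, 122.4, 260.7]
eef_rot: [3.141, 0.0, 2.057]
wrist_force: [0.9, 0.8, -0.9]
finger_gap: 60.0
finger_force: 0.0
```

Run:
```python
from h import *
s=manip.read_state();print(s["eef_pos"],s["eef_rot"],s["joints"],s["wrist_force"],s["moment"])
c,p,d=grab("wrist","pics/w1.png");print(c["origin"],c["attitude"]);np.savez("w1.npz",p=p,d=d,W=cloud(c,d))
```

```text
[438.04883907 122.40330351 260.67274698] [3.14122234e+00 1.92347512e-04 2.05733884e+00] [ 1.91967398e-01  4.36224390e-02  1.69180884e+00 -7.76031160e-05
  1.40575117e+00 -2.94562418e-01] [ 0.86907704  0.82204943 -0.8509883 ] [-0.0155303  -0.1304264   0.02261723]
[403.42835632 188.3064174  440.53570117] [ 2.88521292e+00 -4.99054306e-04  4.86512481e-01]
```

View pics/w1.png

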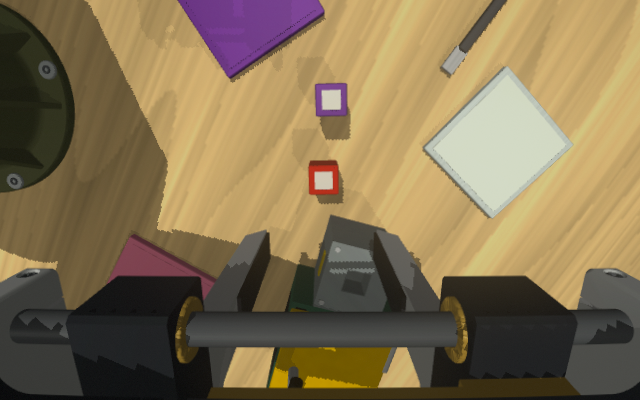

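The wrist view shows the red plug at (323,180), square to the image, and the socket hole at (354,285). The camera sits on the tool's +x side.

```bash
cat >> h.py <<'E'
def rect(W,k,pr=""):
    k=cv2.morphologyEx(k.astype(np.uint8),cv2.MORPH_OPEN,np.ones((3,3)))>0
    Q=W[k]; Q=Q[~np.isnan(Q[:,2])]; r=cv2.minAreaRect(Q[:,:2].astype(np.float32))
    print(pr,len(Q),"mean",Q.mean(0).round(1),"zmed",np.median(Q[:,2]).round(1),"rect",np.round(r[0],1),np.round(r[1],1),round(r[2],2)); return Q
def plane(c,shape,z):  # world xy of every pixel's ray at height z
    W=cloud(c,np.ones(shape)*1000.); o=np.array(c["origin"]); D=W-o
    return o+D*((z-o[2])/D[...,2:3])
E
python3 - <<'E'
from h import *
z=np.load("w1.npz");p=z["p"];W=z["W"];c=get_calibration("wrist")
hsv=cv2.cvtColor(p,cv2.COLOR_RGB2HSV);H,S,V=[hsv[...,i].astype(int) for i in range(3)]
def box(u0,u1,v0,v1):
    k=np.zeros(H.shape,bool);k[v0:v1,u0:u1]=1;return k
P=plane(c,H.shape,73.)
red=((H<8)|(H>172))&(S>90); 
rect(P,box(300,350,150,203)&(W[...,2]>66)&(red|(S<80)),"plugtop ray")
rect(W,box(300,350,150,203)&(W[...,2]>66)&(red|(S<80)),"plugtop")
P=plane(c,H.shape,73.); rect(P,box(310,340,165,195)&(S<60)&(V>150),"white cap")
P=plane(c,H.shape,100.)
b=box(335,380,265,305)
rect(P,b&(V<75),"socket dark")
rect(P,b&(W[...,2]<90),"socket depth")
print(V[262:306:3,330:384:4]);print(np.nan_to_num(W[262:306:3,330:384:4,2]).astype(int))
E
```

```text
plugtop ray 862 mean [438.5 127.3  73. ] zmed 73.0 rect [438.9 127.4] [33.  33.2] 27.88
plugtop 862 mean [438.4 127.2  73.6] zmed 73.7 rect [438.9 126.9] [33.1 33.1] 28.53
white cap 282 mean [439.1 126.   73. ] zmed 73.0 rect [439.2 125.8] [18.1 18.4] 27.88
socket dark 1512 mean [530.1  38.5 100. ] zmed 100.0 rect [528.3  41.4] [51.6 49.5] 27.8
socket depth 375 mean [523.6  46.  100. ] zmed 100.0 rect [523.7  45.8] [24.5 22.3] 12.57
[[ 85  83  85  85  74  75  74  74  75  75  75  54  41  41]
 [ 75  74  74  73  74  74  74  73  74  74  74  74  38  39]
 [ 88  90  89  88  85 100 102 102 101 100 102 100  38  38]
 [119 122 122 120 112  74  72  99 122 120 119 105  36  37]
 [ 72  82  82  81  71  63  63  62  62  59  70  74  56  37]
 [ 71  72  74  74  64  64  62  61  61  58  63  73  73  36]
 [ 71  71  72  72  48  50  60  62  59  58  71  72  73  35]
 [ 72  70  71  71  50  49  48  48  56  56  72  72  73  42]
 [ 72  71  71  63  47  47  48  47  53  56  74  73  71  62]
 [ 73  71  71  49  46  46  48  48  51  60  73  73  72  72]
 [ 73  72  71  69  63  53  47  45  46  69  71  72  72  72]
 [ 72  72  72 
[... 408 characters left out ...]
1  99  99  99  67  69 100 100 100  99 100 279 290]
 [101 100  99 100 100  69  69  66  68  77 100 100 100 290]
 [101 100 100 100  69  69  67  68  68  81  98 100 100 291]
 [101 100 100  99  73  71  68  68  69  86 100 100 100 290]
 [101 100 100 100  80  77  77  73  75  90  98 100 100 291]
 [101  99 100  99  88  87  83  80  79  95 100 100 101  99]
 [100 100  99  98  95  94  92  88  86  99 100 100 100  99]
 [101  99 100 100 101  98  97  95  92  99 101 100 100  99]
 [100 100 101 102 100 100 101 101  98   0 100 100  98 100]
 [100 100 100 101 101 100  99 100 100 100  99 100 100 101]
 [101 101 100 101 100 101 100 100 100 100 100 100 100 101]
 [101 100 102  99 100 100 101 100 100  99 101 100  99 101]]
```

Emit:
jog_arm(plan=[0.001,0.003,-0.05,0,0,0,0.001,0.003,-0.1,0,0,0,0.001,0.003,-0.15,0,0,0,0.001,0.003,-0.18,0,0,0,0.001,0.003,-0.205,0,0,0,0.001,0.003,-0.221,0,0,0,0.001,0.003,-0.221,0,0,0,0.001,0.003,-0.221,0,0,0])

```text
clock: 2.85
eef_pos: [439.4, 126.2, 40.1]
eef_rot: [3.141, 0.0, 2.059]
wrist_force: [1.1, 0.7, -1.2]
finger_gap: 60.1
finger_force: 0.0
```

Emit:
jog_arm(plan=[0,0,0,0,0,0,0,0,0,0,0,0,0,0,0,0,0,0,0,0,0,0,0,0,0,0,0,0,0,0,0,0,0,0,0,0,0,0,0,0,0,0,0,0,0.03,0,0,0,0,0,0.08,0,0,0,0,0,0.12,0,0,0,0,0,0.12,0,0,0], claw=0.02, force=30)

```text
clock: 3.95
eef_pos: [441.1, 127.0, 164.2]
eef_rot: [3.134, 0.002, 2.059]
wrist_force: [0.4, -0.5, -0.9]
finger_gap: 34.0
finger_force: 29.9
```

Run:
```python
from h import *
z=np.load("w1.npz");W=z["W"];p=z["p"]
s=manip.read_state();print(s["eef_pos"],s["eef_rot"],s["wrist_force"])
c,p2,d2=grab("wrist","pics/w2.png");W2=cloud(c,d2);np.savez("w2.npz",p=p2,d=d2,W=W2)
c0=dict(c);c0["origin"]=np.array([403.42835632,188.3064174,440.53570117]);c0["attitude"]=np.array([2.88521292,-4.99e-4,.486512481])
P=plane(c0,W.shape[:2],100.)
k=np.zeros(W.shape[:2],bool);k[265:305,338:374]=1
for t in (96,97,98):
    m=(k&(W[...,2]<t)&(W[...,2]>60)).astype(np.uint8)
    n,l,st,_=cv2.connectedComponentsWithStats(m);m=l==1+np.argmax(st[1:,4])
    r=cv2.minAreaRect(P[m][:,:2].astype(np.float32));print(t,m.sum(),P[m].mean(0),r)
# block edge fit top cloud: finer unit yaw
from numpy import *
T=load("top0.npz");
```

```text
[441.12631956 127.01921133 164.20402533] [3.13377611e+00 2.25189913e-03 2.05920754e+00] [ 0.41592435 -0.5057013  -0.898787  ]
96 459 [524.6984863   44.60103647 100.        ] ((524.7440185546875, 44.302085876464844), (26.089488983154297, 25.344100952148438), 12.571808815002441)
97 472 [524.85855456  44.3717541  100.        ] ((524.9712524414062, 44.17058563232422), (26.478235244750977, 25.69649887084961), 12.554502487182617)
98 487 [524.99022486  44.07693001 100.        ] ((525.1871337890625, 43.89680480957031), (26.613910675048828, 26.829484939575195), 13.724726676940918)
```

View pics/w2.png

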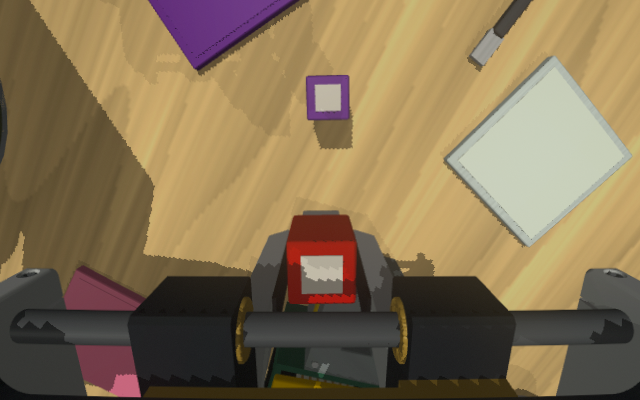

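The plug is gripped square between the fingers (red head at (322,265)). Next I'll measure its offset from the TCP.

Run:
```python
from h import *
z=np.load("w2.npz");W=z["W"];p=z["p"];c=get_calibration("wrist")
hsv=cv2.cvtColor(p,cv2.COLOR_RGB2HSV);H,S,V=[hsv[...,i].astype(int) for i in range(3)]
k=np.zeros(H.shape,bool);k[210:306,285:360]=1
s=manip.read_state();print(s["eef_pos"],s["eef_rot"],s["joints"])
red=k&(S>90)&((H<8)|(H>172)); cap=k&(S<70)&(V>130)&(W[...,2]>180)&(W[...,2]<215)
print(np.nanmedian(W[cap][:,2]))
zt=np.nanmedian(W[cap][:,2])
for h in (zt,196.5):
  P=plane(c,H.shape,h); rect(P,cap,"cap"); rect(P,(red|cap)&(W[...,2]>h-6)&(W[...,2]<h+8),"top")
a=np.deg2rad(28)
```

```text
[439.977728   126.7588644  161.30365585] [3.13753630e+00 1.18040934e-03 2.05919523e+00] [ 2.00474632e-01  1.36521189e-01  1.82817942e+00  2.17419217e-05
  1.17266747e+00 -2.87935056e-01]
198.79799392055938
cap 947 mean [438.5 131.5 198.8] zmed 198.8 rect [438.2 130.9] [19.4 12.4] 27.85
top 3911 mean [438.2 130.8 198.8] zmed 198.8 rect [438.9 129.3] [32.9 34.2] 29.14
cap 947 mean [439.  130.5 196.5] zmed 196.5 rect [438.8 129.9] [19.7 12.6] 27.85
top 4038 mean [438.5 130.3 196.5] zmed 196.5 rect [439.2 128.7] [33.5 35.6] 28.92
```

Emit:
jog_arm(plan=[0.02,-0.02,0.02,0,0,-4,0.043,-0.042,0.02,0,0,-8,0.065,-0.063,0.02,0,0,-12,0.086,-0.084,0.01,0,0,-15.4,0.086,-0.084,0,0,0,-15.4,0.086,-0.084,-0.008,0,0,-15.4,0.086,-0.084,-0.008,0,0,-15.4,0.086,-0.084,-0.008,0,0,-15.4,0.086,-0.084,-0.008,0,0,-15.4])

```text
clock: 4.9
eef_pos: [525.0, 43.1, 151.9]
eef_rot: [3.141, 0.0, 1.791]
wrist_force: [0.2, -1.2, -0.3]
finger_gap: 34.0
finger_force: 29.9
```

Run:
```python
from h import *
s=manip.read_state();print(s["eef_pos"],s["eef_rot"],s["wrist_force"],s["moment"])
c,p,d=grab("wrist","pics/w3.png");W=cloud(c,d);np.savez("w3.npz",p=p,d=d,W=W)
cv2.imwrite("pics/w3c.png",cv2.resize(p[180:400,220:430,::-1],None,fx=2.5,fy=2.5))
hsv=cv2.cvtColor(p,cv2.COLOR_RGB2HSV);H,S,V=[hsv[...,i].astype(int) for i in range(3)]
k=np.zeros(H.shape,bool);k[205:310,280:365]=1
top=k&(W[...,2]>176)&(W[...,2]<198)&(S<1000)
red=k&(S>90)&((H<8)|(H>172)); cap=k&(S<70)&(V>130)&(W[...,2]>175)&(W[...,2]<200)
h=np.nanmedian(W[cap][:,2]);print(h)
P=plane(c,H.shape,h)
rect(P,cap,"cap");rect(P,(red|cap)&(W[...,2]>h-5)&(W[...,2]<h+8),"top")
```

```text
[525.04494274  43.07617476 151.9482502 ] [3.14083761e+00 1.62596533e-04 1.79141542e+00] [ 0.2392066  -1.21130156 -0.34658452] [-0.00295928 -0.11839494 -0.01474406]
186.4691778727422
cap 421 mean [529.7  47.1 186.5] zmed 186.5 rect [529.5  43.9] [11.  19.3] 13.59
top 3341 mean [525.   46.  186.5] zmed 186.5 rect [524.8  44.3] [33.8 34.3] 12.64
```

View pics/w3c.png

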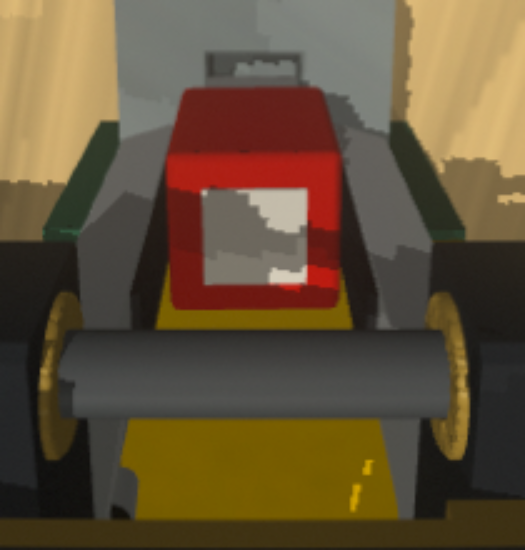

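The plug's top face shows whole: centre (524.8, 44.3), size 34 x 34 mm, yaw 12.6°. That is within 0.5 mm of the socket, so I'll insert it.

Emit:
jog_arm(plan=[0,0,-0.008,0,0,0,0,0,-0.012,0,0,0,0,0,-0.016,0,0,0,0,0,-0.019,0,0,0,0,0,-0.022,0,0,0,0,0,-0.022,0,0,0])

```text
clock: 5.55
eef_pos: [525.0, 42.6, 129.0]
eef_rot: [-3.141, -0.0, 1.79]
wrist_force: [0.1, -0.6, -1.5]
finger_gap: 34.0
finger_force: 29.9
```

Emit:
jog_arm(plan=[0,0,-0.005,0,0,0,0,0,-0.01,0,0,0,0,0,-0.014,0,0,0,0,0,-0.017,0,0,0,0,0,-0.019,0,0,0,0,0,-0.02,0,0,0,0,0,-0.02,0,0,0])

```text
clock: 6.25
eef_pos: [524.9, 42.6, 111.6]
eef_rot: [3.142, 0.0, 1.791]
wrist_force: [-15.4, -0.3, 27.8]
finger_gap: 34.1
finger_force: 30.0
```

Emit:
jog_arm(plan=[0,0,0.002,0,0,0,0,0,0.002,0,0,0,0,0,0.002,0,0,0,0,0,0.04,0,0,0,0,0,0.08,0,0,0,0,0,0.12,0,0,0,0,0,0.15,0,0,0,0,0,0.15,0,0,0,0,0,0.15,0,0,0], claw=0.06)

```text
clock: 7.15
eef_pos: [525.1, 42.6, 259.0]
eef_rot: [3.142, 0.0, 1.79]
wrist_force: [-0.4, -0.9, -0.5]
finger_gap: 60.2
finger_force: 0.0
```

Run:
```python
from h import *
s=manip.read_state();print(s["eef_pos"],s["eef_rot"],s["wrist_force"])
c,p,d=grab("wrist","pics/w4.png");W=cloud(c,d);np.savez("w4.npz",p=p,d=d,W=W)
hsv=cv2.cvtColor(p,cv2.COLOR_RGB2HSV);H,S,V=[hsv[...,i].astype(int) for i in range(3)]
xy=np.hypot(W[...,0]-525,W[...,1]-44)<30
rect(W,xy&(W[...,2]>135)&(W[...,2]<160),"plug top")
c,p,d=grab("top");Wt=cloud(c,d);rect(Wt,(np.hypot(Wt[...,0]-525,Wt[...,1]-44)<30)&(Wt[...,2]>125)&(Wt[...,2]<165),"top cam")
```

```text
[525.12132064  42.55333783 259.04326565] [3.14150598e+00 2.21100853e-05 1.79034850e+00] [-0.3901301  -0.94151738 -0.54881621]
plug top 1372 mean [524.8  43.9 145.5] zmed 145.7 rect [524.9  42.8] [33.5 33.5] 12.57
top cam 0 mean [nan nan nan] zmed nan rect [0. 0.] [0. 0.] 0.0h.py:24: RuntimeWarning: Mean of empty slice.
  print(pr,len(Q),"mean",Q.mean(0).round(1),"zmed",np.median(Q[:,2]).round(1),"rect",np.round(r[0],1),np.round(r[1],1),round(r[2],2)); return Q
  ret = um.true_divide(
  return _methods._mean(a, axis=axis, dtype=dtype,
  ret = ret.dtype.type(ret / rcount)
```

View pics/w4.png

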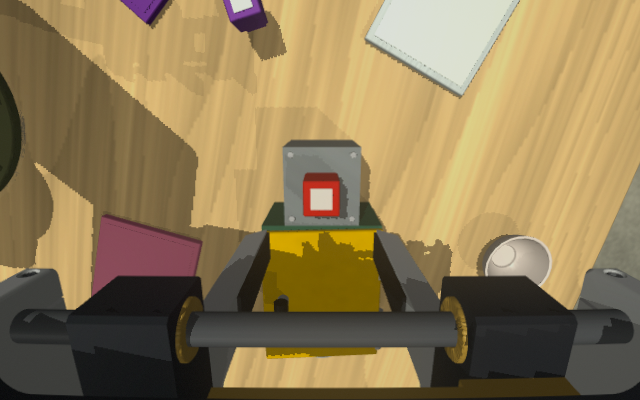

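The plug is home: its top is at 145.5 mm, and 145 is expected. In the picture it sits at (321,197) on the grey block. Next is the flap handle at about (512, -84), turning the tool 90° so the camera faces away from the flap.

Emit:
jog_arm(plan=[0,-0.01,0,0,0,8,0,-0.03,0,0,0,16,0,-0.05,0,0,0,24,0,-0.07,0,0,0,32,-0.005,-0.09,0,0,0,40,-0.013,-0.11,0,0,0,48,-0.0135,-0.1265,0,0,0,56,-0.0135,-0.1265,0,0,0,64,-0.0135,-0.1265,0,0,0,72,-0.0135,-0.1265,0,0,0,80,-0.0135,-0.1265,0,0,0,90,-0.0135,-0.1265,-0.04,0,0,90,-0.0135,-0.1265,-0.04,0,0,90,-0.0135,-0.1265,-0.04,0,0,90])

```text
clock: 8.65
eef_pos: [511.3, -83.9, 219.1]
eef_rot: [3.141, -0.002, -2.923]
wrist_force: [0.6, -0.3, -0.1]
finger_gap: 59.9
finger_force: 0.0
```

Run:
```python
from h import *
s=manip.read_state();print(s["eef_pos"],s["eef_rot"],s["joints"])
c,p,d=grab("wrist","pics/w5.png");W=cloud(c,d);np.savez("w5.npz",p=p,d=d,W=W)
hsv=cv2.cvtColor(p,cv2.COLOR_RGB2HSV);H,S,V=[hsv[...,i].astype(int) for i in range(3)]
xy=np.hypot(W[...,0]-512,W[...,1]+84)<30
rect(W,xy&(W[...,2]>140)&(W[...,2]<170),"bar")
```

```text
[511.30530037 -83.8726328  219.13705192] [ 3.14055989e+00 -2.09284479e-03 -2.92331532e+00] [-2.33293011e-01  2.19355079e-01  1.58994582e+00  1.64215962e-05
  1.33462550e+00 -2.02236945e+00]
bar 866 mean [510.7 -84.7 155.7] zmed 156.5 rect [511.8 -84.4] [13.6 35.7] 12.77
```

View pics/w5.png

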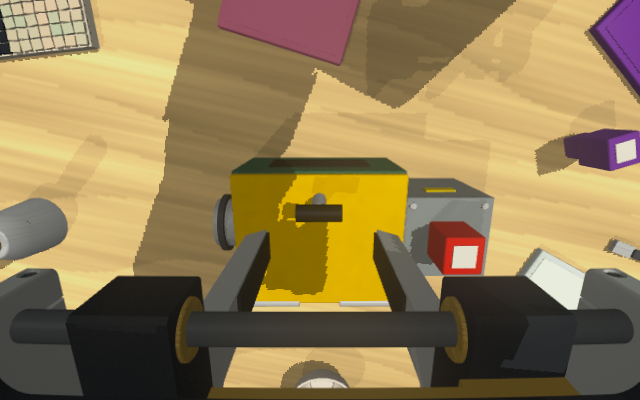

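The bar is at (318,213), measured at (511.8, -84.4) with its top at 156.5 mm, as predicted. I'll descend and pinch it over its ends.

Emit:
jog_arm(plan=[0,0,-0.04,0,0,0,0,0,-0.07,0,0,0,0,0,-0.087,0,0,0,0,0,-0.087,0,0,0,0,0,-0.087,0,0,0])

```text
clock: 9.2
eef_pos: [512.4, -84.1, 134.0]
eef_rot: [-3.141, 0.001, -2.922]
wrist_force: [0.8, -0.8, 0.2]
finger_gap: 60.0
finger_force: 0.0
```

Emit:
jog_arm(plan=[0,0,0,0,0,0,0,0,0,0,0,0,0,0,0,0,0,0,0,0,0,0,0,0,0,0,0,0,0,0], claw=0.02, force=12)

```text
clock: 9.7
eef_pos: [512.3, -85.6, 133.2]
eef_rot: [-3.138, 0.002, -2.922]
wrist_force: [2.9, -12.0, 0.1]
finger_gap: 35.8
finger_force: 12.0
```

Run:
```python
import numpy as np
a=np.deg2rad(12.57);t0=.06
f=lambda t:np.array([-108*np.cos(t)+43*np.sin(t),43*np.cos(t)+108*np.sin(t)])
for t in np.linspace(t0,1.66,17)[1:]:
    d=f(t)-f(t0);print(round(t,2),np.round([d[0]*np.cos(a)/1000,d[0]*np.sin(a)/1000,d[1]/1000],4).tolist())
```

```text
0.16 [0.0053, 0.0012, 0.0103]
0.26 [0.0116, 0.0026, 0.0199]
0.36 [0.0188, 0.0042, 0.0289]
0.46 [0.0269, 0.006, 0.0371]
0.56 [0.0357, 0.008, 0.0444]
0.66 [0.0452, 0.0101, 0.0508]
0.76 [0.0552, 0.0123, 0.0562]
0.86 [0.0657, 0.0147, 0.0605]
0.96 [0.0766, 0.0171, 0.0637]
1.06 [0.0878, 0.0196, 0.0658]
1.16 [0.0991, 0.0221, 0.0668]
1.26 [0.1104, 0.0246, 0.0666]
1.36 [0.1217, 0.0271, 0.0652]
1.46 [0.1328, 0.0296, 0.0627]
1.56 [0.1435, 0.032, 0.0591]
1.66 [0.1539, 0.0343, 0.0543]
```

Emit:
jog_arm(plan=[0,-0.0015,0,0,0,0,0.005,0,0.01,0,0,0,0.012,0.001,0.02,0,0,0,0.019,0.003,0.029,0,0,0,0.027,0.0045,0.037,0,0,0,0.036,0.0065,0.044,0,0,0,0.045,0.0085,0.051,0,0,0,0.055,0.011,0.056,0,0,0,0.066,0.013,0.0605,0,0,0,0.0766,0.0155,0.064,0,0,0,0.088,0.018,0.066,0,0,0,0.088,0.018,0.066,0,0,0])

```text
clock: 10.9
eef_pos: [600.7, -66.0, 199.4]
eef_rot: [-3.14, 0.001, -2.922]
wrist_force: [0.9, -4.3, 5.5]
finger_gap: 35.5
finger_force: 12.0
```

Tracking well. I'll carry on over the top to about 1.65 rad, starting from 1.06.

Emit:
jog_arm(plan=[0.011,0.0025,0.001,0,0,0,0.0225,0.005,0.001,0,0,0,0.034,0.0075,-0.0005,0,0,0,0.045,0.01,-0.003,0,0,0,0.0555,0.0125,-0.0065,0,0,0,0.066,0.0145,-0.0115,0,0,0,0.066,0.0145,-0.0115,0,0,0,0.066,0.0145,-0.0115,0,0,0])

```text
clock: 11.7
eef_pos: [666.5, -51.4, 188.2]
eef_rot: [-3.141, 0.003, -2.922]
wrist_force: [4.6, -2.6, 5.4]
finger_gap: 35.9
finger_force: 12.0
```

Emit:
jog_arm(plan=[0,0,0,0,0,0,0,0,0,0,0,0,0,0,0,0,0,0,0,0,0.04,0,0,0,0,0,0.08,0,0,0,0,0,0.12,0,0,0,-0.05,-0.011,0.12,0,0,0,-0.1,-0.022,0.12,0,0,0,-0.12,-0.032,0.12,0,0,0,-0.12,-0.032,0.12,0,0,0,-0.12,-0.032,0.12,0,0,0], claw=0.07)

```text
clock: 12.8
eef_pos: [545.8, -83.4, 307.3]
eef_rot: [-3.142, 0.001, -2.922]
wrist_force: [0.4, -0.3, 0.4]
finger_gap: 70.1
finger_force: 0.0
```

Run:
```python
from h import *
s=manip.read_state();print(s["eef_pos"],s["eef_rot"],s["joints"])
c,p,d=grab("wrist","pics/w6.png");W=cloud(c,d);np.savez("w6.npz",p=p,d=d,W=W)
hsv=cv2.cvtColor(p,cv2.COLOR_RGB2HSV);H,S,V=[hsv[...,i].astype(int) for i in range(3)]
print([(H[v,u],S[v,u]) for v,u in ((200,320),)])
k=(H>5)&(H<18)&(S>130)&(W[...,2]>75)&(W[...,2]<105)&(np.hypot(W[...,0]-551,W[...,1]+75)<45)
rect(W,k,"tab")
a=np.deg2rad(12.57);c2,p2,d2=grab("scene");Ws=cloud(c2,d2);L=(Ws-[614.7,-61.3,100])
l=L[...,0]*np.cos(a)+L[...,1]*np.sin(a); m=-L[...,0]*np.sin(a)+L[...,1]*np.cos(a)
q=(abs(l)<60)&(abs(m)<75)&(L[...,2]>10)&(L[...,2]<135)
for z in range(10,140,20):
    w=q&(abs(L[...,2]-z)<10); print(z,w.sum(),np.nanmedian(l[w]) if w.any() else 0)
```

```text
[545.75622077 -83.40407382 307.34989095] [-3.14155120e+00  6.58421037e-04 -2.92249162e+00] [-2.18110036e-01  2.49239079e-01  1.35156391e+00  2.41345756e-04
  1.54017562e+00 -2.00801469e+00]
[(np.int64(53), np.int64(14))]
tab 375 mean [550.7 -75.3  93.3] zmed 93.6 rect [551.4 -75.1] [33.8 14.7] 12.56
10 135 9.34599778441135
30 278 10.496614279471762
50 279 11.130385232493943
70 260 11.904265542806707
90 241 12.77286061818441
110 410 14.278914257979899
130 233 13.680036741783706
```

View pics/w6.png

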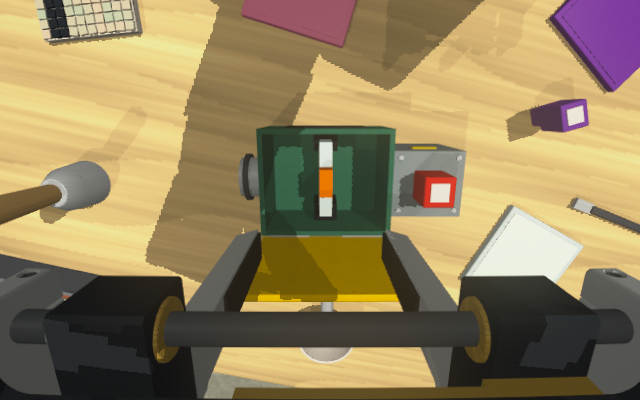

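The flap stands open at about 1.62 rad. The orange tab is at (326,182), measured at (551.2, -75.2) with its top at 93.5 mm, as expected.

Emit:
jog_arm(plan=[0.0055,0.008,-0.04,0,0,0,0.0055,0.008,-0.08,0,0,0,0.0055,0.008,-0.12,0,0,0,0.0055,0.008,-0.16,0,0,0,0.0055,0.008,-0.195,0,0,0,0.0055,0.008,-0.22,0,0,0,0.0055,0.008,-0.235,0,0,0,0.0055,0.008,-0.242,0,0,0,0.0055,0.008,-0.242,0,0,0,0.0055,0.008,-0.242,0,0,0], claw=0.05)

```text
clock: 13.9
eef_pos: [551.7, -75.4, 65.5]
eef_rot: [-3.141, 0.001, -2.922]
wrist_force: [-0.4, 0.1, 0.6]
finger_gap: 49.6
finger_force: 0.0
```

Emit:
jog_arm(plan=[0,0,0,0,0,0,0,0,0,0,0,0,0,0,0,0,0,0,0,0,0,0,0,0,0,0,0,0,0,0,0,0,0,0,0,0], claw=0.005, force=30)

```text
clock: 14.5
eef_pos: [551.2, -75.5, 65.1]
eef_rot: [-3.141, 0.0, -2.922]
wrist_force: [-0.3, -0.7, 1.9]
finger_gap: 16.0
finger_force: 30.0
```

Emit:
jog_arm(plan=[0,0,0.01,0,0,0,0,0,0.025,0,0,0,0,0,0.045,0,0,0,0,0,0.065,0,0,0,0,0,0.09,0,0,0,0,0,0.115,0,0,0,0,0,0.14,0,0,0,0,0,0.165,0,0,0,0,0,0.185,0,0,0,0,0,0.185,0,0,0,0,0,0.185,0,0,0])

```text
clock: 15.6
eef_pos: [550.9, -75.3, 249.4]
eef_rot: [3.141, -0.0, -2.922]
wrist_force: [-0.5, 1.0, -3.9]
finger_gap: 15.8
finger_force: 30.0
```

Run:
```python
from h import *
c,p,d=grab("scene","pics/s2.png");cv2.imwrite("pics/s2c.png",cv2.resize(p[100:340,180:480,::-1],None,fx=2.5,fy=2.5))
```

```text
(no output)
```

View pics/s2c.png

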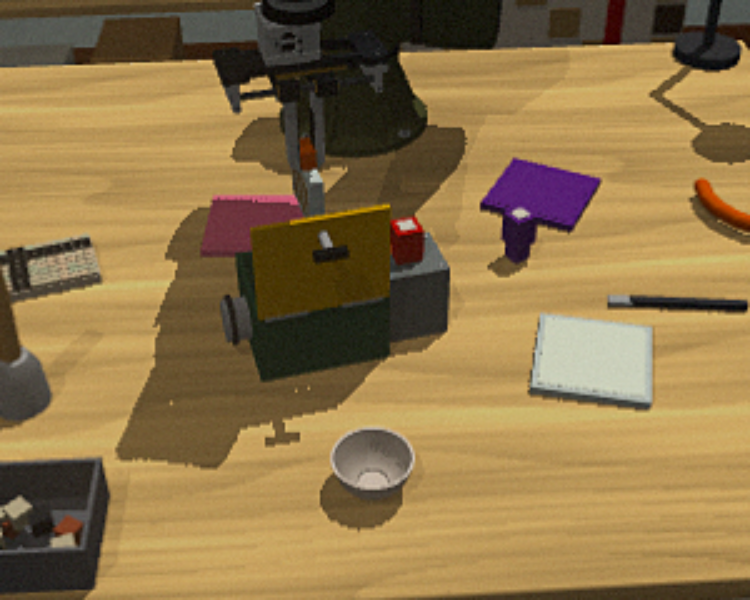

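The filter is gripped and clear of the housing, with the plug in and the flap up. I'll carry it along the housing's y axis past the flap, then to the panel.

Emit:
jog_arm(plan=[-0.004,0.02,0,0,0,0,-0.012,0.055,0,0,0,0,-0.02,0.09,0,0,0,0,-0.028,0.125,0,0,0,0,-0.01,0.16,0,0,0,0,0.01,0.195,0,0,0,0,0.03,0.23,0,0,0,0,0.048,0.265,0,0,0,0,0.062,0.3,0,0,0,0,0.072,0.325,0,0,0,0,0.0745,0.3365,-0.01,0,0,0,0.0745,0.3365,-0.035,0,0,0,0.0745,0.3365,-0.06,0,0,0,0.0745,0.3365,-0.075,0,0,0,0.0745,0.3365,-0.075,0,0,0,0.0745,0.3365,-0.075,0,0,0,0.0745,0.3365,-0.075,0,0,0,0.0745,0.3365,-0.075,0,0,0])

```text
clock: 17.45
eef_pos: [626.0, 261.1, 176.2]
eef_rot: [3.141, 0.002, -2.922]
wrist_force: [-0.3, -0.0, -2.0]
finger_gap: 15.7
finger_force: 30.0
```

Run:
```python
from h import *
s=manip.read_state();print(s["eef_pos"],s["eef_rot"],abs(s["qd"]).max(),s["finger_force"],s["finger_gap"])
c,p,d=grab("scene","pics/s3.png");cv2.imwrite("pics/s3c.png",cv2.resize(p[100:340,180:480,::-1],None,fx=2.5,fy=2.5))
W=cloud(c,d)
k=(np.hypot(W[...,0]-625,W[...,1]-261)<60)&(W[...,2]>60)&(W[...,2]<172)
Q=W[k];print(len(Q),Q.mean(0),np.percentile(Q[:,2],[1,50,99]))
```

```text
[625.97471837 261.08969821 176.1910136 ] [ 3.14138099e+00  1.81474728e-03 -2.92210877e+00] 0.006040831009228833 29.983197413384914 15.713705955400965
352 [641.72616783 258.75352466 144.73011219] [116.91583909 144.67257057 171.3898233 ]
```

View pics/s3c.png

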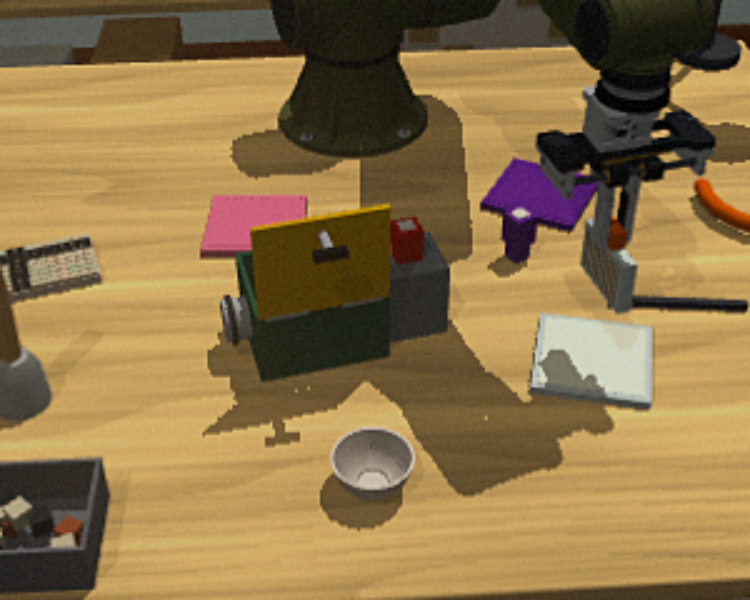

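The filter hangs upright and still over the middle of the panel, with its underside at about 117 mm (105 mm clear). The plug is in, the flap is open and the bystanders have not moved, so I'll hand the job in.

```bash
python3 -c "
from cell import manip
print(manip.sign_off())"
```

```text
the job is handed in; nothing more can be done
None
```

The job is handed in (no verdict came back): the plug is fully home, the flap is open at about 1.62 rad, and the filter is held upright and still over the middle of the panel, about 105 mm above it.

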